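Load the second flask on the shaker and clamp the pair

ROBOT

A 6-joint arm with a two-finger parallel gripper is mounted at the origin on a cart in front of the work surface, level with it; the furniture and walls round the work are solid. World frame = base frame: x ahead of the robot, y to its left, z up, the work surface at z = 0. Lengths are in m, angles in rad, forces in N, time in s.
With the tool pointing down it reaches from about 0.425 to 0.95 m from the base axis. Payload 3.5 kg.
Tool frame: the origin (TCP) lies midway between the tips of the shut fingers; the grasp point (between the pads) lies 19 mm behind it; z points along the fingers, y is the direction in which the jaws open and shut (so a half turn about z gives the same grasp; the last joint's range is limited). The gripper opens to 85 mm and grips with 20 to 120 N. Pads are 22 mm wide; open, the fingers measure 114 mm over their backs; the gripper's body (76 mm by 85 mm) begins 54 mm behind the grasp point. The pads swing forward as they close: fully open they stand 13 mm farther back than shut.
Start: joints at [-1.461, 0.286, 1.577, -0, 1.279, -0.15], TCP at [0.173, -0.652, 0.231] pointing down, gripper open.
Joint ranges: [-2.77, 2.77], [-0.9, 2.22], [0.21, 2.48], [-1.53, 4.67], [0.24, 2.81], [-2.84, 2.84]. Speed limits (rad/s): [2.79, 2.79, 3.14, 3.14, 3.14, 3.14].

INTERFACE

Orientations are given as a unit quaternion [x, y, z, w].
In Python, from plant import ctrl gives the robot as it stands.
- The arm moves only by the tool apply_moves, never from a script. Its argument "moves" is a list that holds one entry, the list of rows, each a list of 7 numbers: the shift along the tool's x, y, z in m, then the turn, a rotation vector about the tool's x, y, z in degrees, then the gripper's target within -1 to 1 (shut at 1, half-way at 0, fully open at -1). In form: [[[tx, ty, tz, ax, ay, az, hand], ...]]. A call has 1 to 12 rows; each row shifts and turns the pose as measured when the row begins, along the tool's axes as they then stand; what a row does not reach is not made up. A row lasts 1/10 s, in which the tool goes at most 50 mm and 8.59 degrees, less where a joint would pass 70% of its speed; a pose out of reach is approached as far as the arm can. A call with a gripper value outside its range is refused whole. The fingers move at their own pace and stop on an object; "force" is the grip in N (left out, the last holds). Time passes only in rows, so rows that do not move let the fingers close. It gives the time, the measured TCP pose, the force and the opening at its end, in the units of the state.
- ctrl.get_state(): the state, without advancing time (a new reading comes with each control period).
- ctrl.read_camera(name): name is "scene" or "top" or "wrist"; returns the picture (420x560x3 uint8, red, green, blue); there is no depth.
- ctrl.get_calibration(name): a dict with "camera_matrix" (3x3 intrinsics, pixels), "cam_to_world" (4x4, takes a point from camera to world coordinates). Camera axes: x right, y up, looking along -z (the intrinsics and any distortion apply to the point x, -y, -z); pixel columns grow to the right and rows downward; lengths in m; the calibration is good to about 2 mm. A picture is of the moment at which its call begins: read the wrist's pose just before it. get_calibration takes no time and is no camera call; for the wrist camera it gives the pose at the moment of the call.
- ctrl.sign_off(): hands the job in, once; it reports no verdict.
The state is a dict: "time": time; "qpos": joint angles; "dq": joint speeds; "joint_efforts": joint torques, N m; "eef_pos": TCP position; "tcp_rot": TCP orientation; "contact_force": force on the tool from outside, world axes, zero at the start; "wrist_torque": the same for the moment, N m; "opening": opening from 0.0 (shut) to 1.0 (fully open).
Only numpy, scipy, OpenCV 4.12 (cv2) and the standard library are available. Lean on these libraries where they do the work, as an engineer would, in place of code of your own. Each camera call takes 0.05 s, during which the arm holds its last target. There are 200 camera calls.

TASK

Get the two culture flasks ready for shaking: lay the flask from the bench flat on the shaker's mat, abreast of the flask that is already there and with its cap pointing the same way, keeping it level while you carry it and setting it down rather than dropping it. Then slide the orange clamp bar up against the flasks until it has pushed the pair together, straight between the bars, and has pressed the black sprung bar back by about 8 mm (at least 3 mm, and not onto its stop); leave the other things on the bench where they are.

Things in the scene. Friction and masses are not known exactly. Their poses are not given: they have to be found in the camera images.
- shaker: white orbital shaker, fixed, platform 228 (x) x 372 (y) mm. Origin at the centre of its underside; x points away from its control panel, y along its rails from the clamp bar to the sprung bar, z up. The dark ribbed mat, 176 x 330 mm, has its top at z = 70 mm. Round rails (9 mm) run along y at x = +-100, z = 85 mm, between end posts at y = +-177 (top z = 98 mm). Nothing overhead
- mat_center (a point): centre of the mat's top face, on the shaker (z = 70 mm in its frame)
- clamp_bar_mid (a point): middle of the orange-sleeved clamp bar: a straight bar along the shaker's x, 16 mm thick, its axis 15 mm above the mat, sleeve 172 mm long; aluminium slide blocks (22 mm) ride on the rails at its ends, with a small black thumb knob on each (top 33 mm above the mat)
- clamp_bar (a joint): slide of the clamp bar along the shaker's +y, 0 to 0.20 m; its axis is at shaker y = -0.135 + value. It stays where it is left; moving it takes about 8 N, more when it also presses the sprung bar
- sprung_bar_mid (a point): middle of the black-sleeved sprung bar at the other end: the same bar, parallel, 16 mm thick, axis 15 mm above the mat
- sprung_bar (a joint): how far the sprung bar has been pressed back towards +y from its rest, 0 to 0.016 m (its stop); its axis is at shaker y = 0.130 + value. Light springs: 1 N at rest to 5 N at the stop
- flask_on_shaker: clear culture flask, pink medium, blue cap, lying flat; the one askew on the mat near the sprung bar, cap towards the control panel. 120 x 62 x 41 mm over all. Origin on the underside, half way along; x points to the cap, z up. Box-shaped body x = -59 to +26, y = -30 to +30, z = 0 to 26 mm; then a neck with the cap at x = 33 to 60, y = -15 to +15, z = 8 to 40 mm. 60 g
- flask_on_shaker_cap (a point): centre of the cap of the flask on the shaker (47 mm along its x, 24 mm up)
- flask_on_bench: clear culture flask, pink medium, blue cap, lying flat; the one on the bench left of the shaker, turned any way. 120 x 62 x 41 mm over all. Origin on the underside, half way along; x points to the cap, z up. Box-shaped body x = -59 to +26, y = -30 to +30, z = 0 to 26 mm; then a neck with the cap at x = 33 to 60, y = -15 to +15, z = 8 to 40 mm. 60 g
- flask_on_bench_cap (a point): centre of the cap of the flask on the bench (47 mm along its x, 24 mm up)
- mouse: black computer mouse, 112 x 61 x 36 mm, a bystander behind the shaker; origin under its centre
- timer: white digital timer with coloured buttons, 60 x 66 x 17 mm, a bystander left of the bench flask; origin under its centre
- plate_6: clear six-well plate with pink wells, 84 x 126 x 18 mm, a bystander at the left; origin under its centre

How it is judged:
By the outcome, as a careful person would: the job done as asked, in the order asked, and still so for the second after the job is handed in, with the robot touching nothing.
It also fails if it takes over 64 s, if anything falls off the work surface, if the arm or the gripper's body presses on something with over 40 N, if the wrist force passes 120 N, or if a joint passes its speed limit or range.

## Working session

There is one attempt and no reset: what is moved stays moved. The work goes in short steps, Python scripts to look and compute and a tool call to move; the robot and the scene stay as the last step left them, time stands still between calls to the robot, and variables do not carry over. Pictures are saved under pics/ and viewed, about 8 in all and at most 12, crops included, and the job is handed in when it is done.

Besides the shell and the picture viewer there is one more tool, called after "Emit:" as a command line: name --argument value ..., lists and objects as JSON in quotes. apply_moves: Moves the arm, as the interface text tells. Its arguments: {"type":"object","properties":{"moves":{"type":"array","items":{"type":"array","items":{"type":"array","items":{"type":"number"}}}},"force":{"type":"number"}},"required":["moves"]}

```bash
mkdir -p pics; ls; cat > h.py <<'E'
import numpy as np, cv2
from plant import ctrl
from scipy.spatial.transform import Rotation as R
def ray(cal,u,v):
    K=np.array(cal["camera_matrix"]);T=np.array(cal["cam_to_world"])
    d=np.linalg.solve(K,[u,v,1.]);d=T[:3,:3]@(d*[1,-1,-1]);return T[:3,3],d
def onplane(cal,u,v,z):
    o,d=ray(cal,u,v);return o+d*(z-o[2])/d[2]
def proj(cal,p):
    K=np.array(cal["camera_matrix"]);T=np.array(cal["cam_to_world"])
    c=T[:3,:3].T@(np.array(p)-T[:3,3]);c=c*[1,-1,-1];q=K@c;return q[:2]/q[2]
def snap(n,f):
    im=ctrl.read_camera(n);cv2.imwrite("pics/"+f,im[:,:,::-1]);return im
E
python3 - <<'E'
from h import *
for n in("top","scene"):
    snap(n,n+"0.png");c=ctrl.get_calibration(n);print(n,{k:np.round(v,3).tolist() if k!='x' else v for k,v in c.items()})
s=ctrl.get_state();print({k:np.round(v,3) for k,v in s.items()})
E
```

```text
pics
top {'camera_matrix': [[495.392, 0.0, 280.73], [0.0, 495.392, 213.371], [0.0, 0.0, 1.0]], 'cam_to_world': [[-0.032, 0.979, -0.203, 0.193], [-0.999, -0.03, 0.011, -0.026], [0.004, 0.203, 0.979, 1.63], [0.0, 0.0, 0.0, 1.0]]}
scene {'camera_matrix': [[433.622, 0.0, 278.577], [0.0, 433.622, 201.637], [0.0, 0.0, 1.0]], 'cam_to_world': [[-0.61, 0.467, -0.641, -0.264], [-0.793, -0.348, 0.501, 0.592], [0.011, 0.813, 0.582, 0.822], [0.0, 0.0, 0.0, 1.0]]}
{'time': np.float64(0.1), 'qpos': array([-1.461,  0.287,  1.578,  0.   ,  1.279, -0.15 ]), 'dq': array([-0.002, -0.002, -0.003, -0.   , -0.   ,  0.001]), 'joint_efforts': array([ 1.0000e-03, -4.0729e+01, -2.9370e+01, -0.0000e+00,  3.0000e-03,
        0.0000e+00]), 'eef_pos': array([ 0.173, -0.652,  0.23 ]), 'tcp_rot': array([ 0.992,  0.13 ,  0.   , -0.001]), 'contact_force': array([ 0.303, -0.538, -0.73 ]), 'wrist_torque': array([0.011, 0.006, 0.034]), 'opening': np.float64(0.999)}
```

View pics/top0.png

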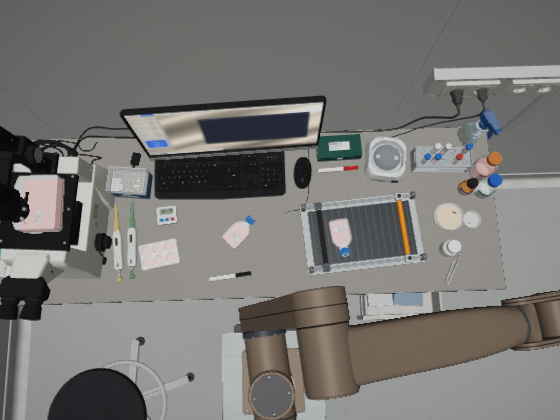

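View pics/scene0.png

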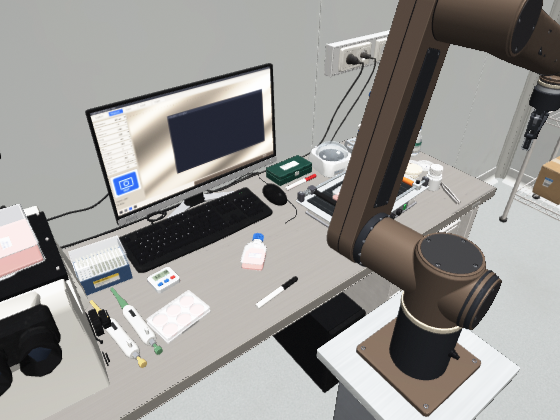

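The top view shows the bench flask at about (238,234) with its cap at (250,220). The shaker flask is at (341,230) with its cap at (344,252), the orange bar is near column 403 and the sprung bar near column 321. Next I'll measure these with colour masks.

```bash
cat > m.py <<'E'
from h import *
im=cv2.imread("pics/top0.png");cal=ctrl.get_calibration("top");hsv=cv2.cvtColor(im,cv2.COLOR_BGR2HSV)
def blob(lo,hi,box,z,nm):
    x0,y0,x1,y1=box;m=cv2.inRange(hsv,lo,hi);k=np.zeros_like(m);k[y0:y1,x0:x1]=m[y0:y1,x0:x1]
    n,l,st,c=cv2.connectedComponentsWithStats(k);i=1+st[1:,4].argmax()
    ys,xs=np.where(l==i);P=np.array([onplane(cal,a,b,z)[:2] for a,b in zip(xs,ys)])
    w,V=np.linalg.eigh(np.cov(P.T));a=V[:,1]
    print(nm,st[i],c[i].round(1),P.mean(0).round(4),"axis",np.degrees(np.arctan2(a[1],a[0])).round(1),"len",np.ptp(P@a).round(3))
blob((100,120,60),(125,255,255),(225,205,265,245),.024,"bench cap")
blob((100,120,60),(125,255,255),(325,240,360,265),.094,"shk cap")
blob((150,25,80),(180,255,255),(215,215,262,255),.013,"bench body")
blob((0,25,80),(12,255,255),(215,215,262,255),.013,"bench body b")
blob((150,25,80),(180,255,255),(325,210,360,256),.083,"shk body")
blob((0,25,80),(12,255,255),(325,210,360,256),.083,"shk body b")
blob((8,150,120),(22,255,255),(380,190,420,265),.093,"bar")
cv2.imwrite("pics/crop.png",cv2.resize(im[185:280,210:430],None,fx=3.6,fy=3.6,interpolation=cv2.INTER_CUBIC))
E
python3 m.py
```

```text
bench cap [245 216  10   9  46] [249.4 220.1] [0.5064 0.0603] axis 52.9 len 0.029
shk cap [339 248  11   8  54] [344.1 250.7] [ 0.3862 -0.2369] axis 102.0 len 0.031Traceback (most recent call last):
  File "m.py", line 11, in <module>
    blob((150,25,80),(180,255,255),(215,215,262,255),.013,"bench body")
    ~~~~^^^^^^^^^^^^^^^^^^^^^^^^^^^^^^^^^^^^^^^^^^^^^^^^^^^^^^^^^^^^^^^
  File "m.py", line 5, in blob
    n,l,st,c=cv2.connectedComponentsWithStats(k);i=1+st[1:,4].argmax()
                                                     ~~~~~~~~~~~~~~~^^
ValueError: attempt to get argmax of an empty sequence
```

```bash
sed -i '/bench body"/d;/shk body"/d' m.py; python3 m.py; python3 -c "
import cv2;im=cv2.imread('pics/top0.png');print(cv2.cvtColor(im,cv2.COLOR_BGR2HSV)[235,232:246:4],cv2.cvtColor(im,cv2.COLOR_BGR2HSV)[265:275:3,240])"
```

```text
bench cap [245 216  10   9  46] [249.4 220.1] [0.5064 0.0603] axis 52.9 len 0.029
shk cap [339 248  11   8  54] [344.1 250.7] [ 0.3862 -0.2369] axis 102.0 len 0.031
bench body b [224 239  11  10  13] [228.7 243.1] [0.4335 0.1304] axis 46.2 len 0.045
shk body b [329 226   2   2   4] [329.5 226.5] [ 0.4661 -0.1965] axis 150.8 len 0.004
bar [397 201  13  53 269] [403.  227.2] [ 0.4553 -0.427 ] axis -175.2 len 0.169
[[111   9 199]
 [112  14 200]
 [  5  22 213]
 [  3  22 213]] [[ 17  12 147]
 [ 19  14 148]
 [ 17  13 142]
 [150   9  30]]
```

View pics/crop.png

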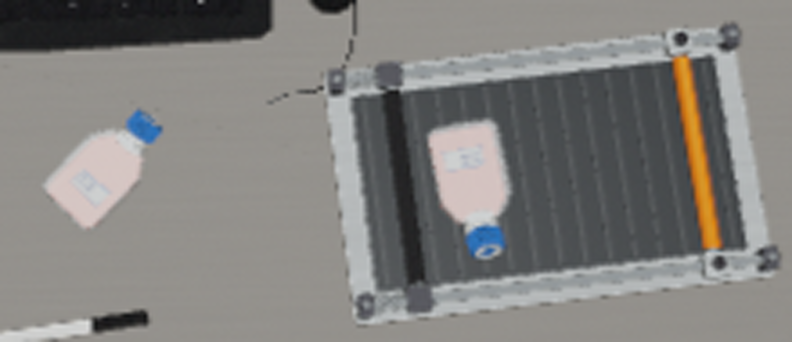

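The crop shows the shaker posts at about (336,80), (730,36), (768,258) and (365,306), and the sprung bar running from (390,85) to (418,290). The shaker flask is about 10° askew, and the bench flask's cap points up and to the right.

```bash
cat >> h.py <<'E'
def go(x,y,z,head=None):
    """turn about tool z, then shift in (turned) tool axes, to world xyz with tool x at heading deg"""
    s=ctrl.get_state();Rm=R.from_quat(s["tcp_rot"]).as_matrix();h=np.degrees(np.arctan2(Rm[1,0],Rm[0,0]))
    t=0 if head is None else -((head-h+180)%360-180)
    d=R.from_matrix(Rm@R.from_rotvec([0,0,np.radians(t)]).as_matrix()).inv().apply(np.array([x,y,z])-s["eef_pos"])
    print("t %.2f pos"%s["time"],np.round(s["eef_pos"],4),"head %.1f"%h,"tilt",np.round(Rm[:2,2],4),"open %.3f"%s["opening"],"F",np.round(s["contact_force"],1),"| turn %.1f"%t,"then shift",np.round(d,4))
E
python3 - <<'E'
from h import *
cal=ctrl.get_calibration("top")
f=lambda u,v,z:onplane(cal,210+(u+.5)/3.6-.5,185+(v+.5)/3.6-.5,z)[:2]
P=np.array([f(*p,.098) for p in((336,80),(730,36),(768,258),(365,306))]);print("posts",P.round(4),"ctr",P.mean(0).round(4))
ax=(P[0]-P[3]+P[1]-P[2])/2;ay=(P[0]-P[1]+P[3]-P[2])/2
print(np.linalg.norm(ax),np.linalg.norm(ay),np.degrees(np.arctan2(ax[1],ax[0])),np.degrees(np.arctan2(ay[1],ay[0]))-90)
print("sprung",f(392,92,.093),f(418,282,.093))
print("orange",f(681,58,.093),f(713,248,.093))
print("shk flask tail",f(463,127,.096),"corners",f(430,133,.096),f(495,122,.096),"cap",f(487,240,.1))
print("bench tail corners",f(45,185,.013),f(88,228,.013),"sh",f(97,135,.02),f(140,180,.02))
go(.47,.09,.2,136)
E
```

```text
posts [[ 0.5292 -0.1141]
 [ 0.5582 -0.4644]
 [ 0.3605 -0.4802]
 [ 0.3302 -0.1308]] ctr [ 0.4445 -0.2974]
0.19902900006626048 0.3511163767798153 4.687025463686904 4.8425689221433
sprung [ 0.51795764 -0.16330446] [ 0.34985632 -0.17775821]
orange [ 0.54075269 -0.42067692] [ 0.37121852 -0.43481861]
shk flask tail [ 0.48405292 -0.22375643] corners [ 0.47961085 -0.19456129] [ 0.48763677 -0.25206698] cap [ 0.38347619 -0.23842513]
bench tail corners [0.45767747 0.1517243 ] [0.41675624 0.11285923] sh [0.50148598 0.10288875] [0.4584346  0.06423189]
t 0.10 pos [ 0.1734 -0.6517  0.23  ] head 14.9 tilt [-0.0002  0.0022] open 0.999 F [ 0.3 -0.5 -0.7] | turn -121.1 then shift [0.3018 0.7396 0.0316]
```

Emit:
apply_moves --moves '[[[0.04, -0.025, 0, 0, 0, 0, -1], [0.04, -0.025, 0, 0, 0, 0, -1], [0.04, -0.025, 0, 0, 0, 0, -1], [0.04, -0.025, 0, 0, 0, 0, -1], [0.04, -0.025, 0, 0, 0, 0, -1], [0.04, -0.025, 0, 0, 0, 0, -1], [0.04, -0.025, 0, 0, 0, 0, -1], [0.04, -0.025, 0, 0, 0, 0, -1], [0.04, -0.025, 0, 0, 0, 0, -1], [0.04, -0.025, 0, 0, 0, 0, -1]]]'

```text
time: 1.1
eef_pos: [0.5018, -0.2977, 0.2244]
tcp_rot: [0.992, 0.123, -0.002, -0.005]
contact_force: [0.7, -0.4, -0.3]
opening: 1.006
```

Emit:
apply_moves --moves '[[[0, 0, 0, 0, 0, -8.5, -1], [0, 0, 0, 0, 0, -8.5, -1], [0, 0, 0, 0, 0, -8.5, -1], [0, 0, 0, 0, 0, -8.5, -1], [0, 0, 0, 0, 0, -8.5, -1], [0, 0, 0, 0, 0, -8.5, -1], [0, 0, 0, 0, 0, -8.5, -1], [0, 0, 0, 0, 0, -8.5, -1], [0, 0, 0, 0, 0, -8.5, -1], [0, 0, 0, 0, 0, -8.5, -1], [0, 0, 0, 0, 0, -8.5, -1], [0, 0, 0, 0, 0, -8.5, -1]]]'

```text
time: 2.3
eef_pos: [0.5033, -0.2867, 0.2162]
tcp_rot: [0.518, 0.855, 0.005, -0.011]
contact_force: [0.1, -0.1, 0.0]
opening: 0.995
```

```bash
python3 -c "
from h import *
go(.468,.1,.2,134)"
```

```text
t 2.30 pos [ 0.5033 -0.2867  0.2162] head 117.6 tilt [-0.0146  0.0196] open 0.995 F [ 0.1 -0.1  0. ] | turn -16.4 then shift [0.3021 0.2432 0.0243]
```

Emit:
apply_moves --moves '[[[0, 0, 0, 0, 0, -8.2, -1], [0, 0, 0, 0, 0, -8.2, -1], [0.038, 0.03, 0, 0, 0, 0, -1], [0.038, 0.03, 0, 0, 0, 0, -1], [0.038, 0.03, 0, 0, 0, 0, -1], [0.038, 0.03, 0, 0, 0, 0, -1], [0.038, 0.03, 0, 0, 0, 0, -1], [0.038, 0.03, 0, 0, 0, 0, -1], [0.038, 0.03, 0, 0, 0, 0, -1], [0.038, 0.03, 0, 0, 0, 0, -1], [0, 0, 0, 0, 0, 0, -1]]]'

```text
time: 3.4
eef_pos: [0.4546, 0.1104, 0.2198]
tcp_rot: [0.387, 0.922, 0.007, -0.015]
contact_force: [0.6, -0.9, -0.5]
opening: 0.999
```

```bash
cat >> h.py <<'E'
def go(x,y,z,head=None):
    """turn first (rotvec, tool axes, restores tool-down), then shift in the turned tool axes"""
    s=ctrl.get_state();Rm=R.from_quat(s["tcp_rot"]);m=Rm.as_matrix();h=np.degrees(np.arctan2(m[1,0],m[0,0]))
    a=np.radians(h if head is None else head);T=R.from_matrix([[np.cos(a),np.sin(a),0],[np.sin(a),-np.cos(a),0],[0,0,-1]])
    print("t %.2f pos"%s["time"],np.round(s["eef_pos"],4),"head %.1f"%h,"open %.3f"%s["opening"],"F",np.round(s["contact_force"],1),
      "| turn",np.round((Rm.inv()*T).as_rotvec(degrees=True),2),"shift now-axes",np.round(Rm.inv().apply(np.array([x,y,z])-s["eef_pos"]),4),"shift after",np.round(T.inv().apply(np.array([x,y,z])-s["eef_pos"]),4))
E
python3 -c "
from h import *
go(.468,.1,.2,134);c=ctrl.get_calibration('wrist');snap('wrist','w1.png');print(np.round(c['cam_to_world'],3),c['camera_matrix'])
import pickle;pickle.dump(c,open('w1.pkl','wb'))"
```

```text
t 3.40 pos [0.4546 0.1104 0.2198] head 134.5 open 0.999 F [ 0.6 -0.9 -0.5] | turn [ 0.13 -1.87  0.51] shift now-axes [-0.0174  0.0022  0.0192] shift after [-0.0168  0.0024  0.0198]
[[ 0.712 -0.671 -0.205  0.399]
 [ 0.702  0.682  0.206  0.167]
 [ 0.002 -0.29   0.957  0.366]
 [ 0.     0.     0.     1.   ]] [[347.60280689   0.         279.38070863]
 [  0.         347.60280689 208.00021876]
 [  0.           0.           1.        ]]
```

View pics/w1.png

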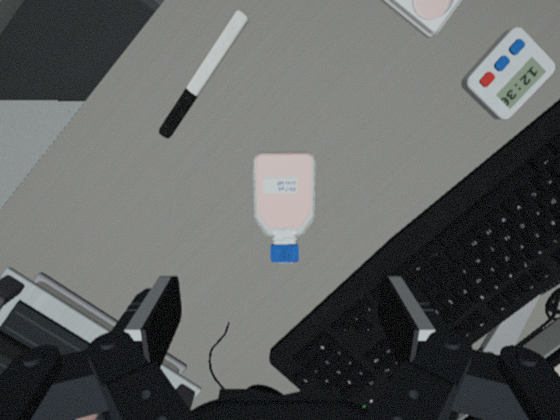

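The wrist view shows the flask lying almost along the image column. Its tail edge is centred at (284.5,152.5), the body sides are at columns 253.5 and 315.5, and the cap is at (285,253).

```bash
python3 -c "
from h import *
import pickle;c=pickle.load(open('w1.pkl','rb'))
t=onplane(c,284.5,152.5,.003)[:2];k=onplane(c,285,253,.03)[:2];l=onplane(c,253.5,190,.013)[:2];r=onplane(c,315.5,190,.013)[:2]
d=(k-t)/np.linalg.norm(k-t);h=np.degrees(np.arctan2(d[1],d[0]))
print('tail',t,'cap',k,'len',np.linalg.norm(k-t),'head',h,'width',np.linalg.norm(l-r),'mid',(l+r)/2,'edge dir',np.degrees(np.arctan2(*(r-l)[::-1])))
n=np.array([-d[1],d[0]]);print('lateral of tail/mid/cap',t@n,((l+r)/2)@n,k@n)
g=t+45*d/1000;print('grasp',g);go(*g,.1,h+180)"
```

```text
tail [0.43844698 0.13575598] cap [0.5101138  0.06374953] len 0.1015926229018272 head -45.13544181212014 width 0.06476364976009293 mid [0.46488756 0.10892156] edge dir 44.53975168074273
lateral of tail/mid/cap 0.40652762760720706 0.4063381953822723 0.40652762760720706
grasp [0.47019148 0.10386104]
t 3.45 pos [0.4551 0.1085 0.2196] head 134.4 open 0.996 F [-0.4 -0.6  0.1] | turn [ 0.08 -1.81 -0.43] shift now-axes [-0.0177  0.0074  0.1191] shift after [-0.0139  0.0075  0.1196]
```

Emit:
apply_moves --moves '[[[0, 0, 0, 0, -1.8, -0.4, -1], [-0.007, 0.0035, 0.04, 0, 0, 0, -1], [-0.007, 0.0035, 0.04, 0, 0, 0, -1], [0, 0, 0.03, 0, 0, 0, -1], [0, 0, 0, 0, 0, 0, -1]]]'

```text
time: 3.95
eef_pos: [0.4732, 0.0983, 0.1083]
tcp_rot: [0.386, 0.922, -0.0, 0.006]
contact_force: [-1.4, 0.9, -0.1]
opening: 0.998
```

```bash
python3 -c "
from h import *
go(.4702,.1039,.002,134.9)"
```

```text
t 3.95 pos [0.4732 0.0983 0.1083] head 134.6 open 0.998 F [-1.4  0.9 -0.1] | turn [ 0.23  0.62 -0.33] shift now-axes [0.0073 0.0014 0.1062] shift after [0.0061 0.0018 0.1063]
```

Emit:
apply_moves --moves '[[[0.003, 0.001, 0.02, 0.2, 0.6, -0.3, -1], [0.003, 0.001, 0.025, 0, 0, 0, -1], [0, 0, 0.025, 0, 0, 0, -1], [0, 0, 0.02, 0, 0, 0, -1], [0, 0, 0.01, 0, 0, 0, -1], [0, 0, 0, 0, 0, 0, -1]]]'

```text
time: 4.55
eef_pos: [0.4786, 0.0976, 0.0134]
tcp_rot: [0.388, 0.922, 0.001, 0.007]
contact_force: [-0.2, 0.6, 0.1]
opening: 1.002
```

```bash
python3 -c "
from h import *
go(.4702,.1039,.003,134.9);snap('wrist','w2.png')"
```

```text
t 4.55 pos [0.4786 0.0976 0.0134] head 134.4 open 1.002 F [-0.2  0.6  0.1] | turn [ 0.47  0.7  -0.55] shift now-axes [ 0.0105 -0.0017  0.0103] shift after [ 0.0104 -0.0015  0.0104]
```

View pics/w2.png

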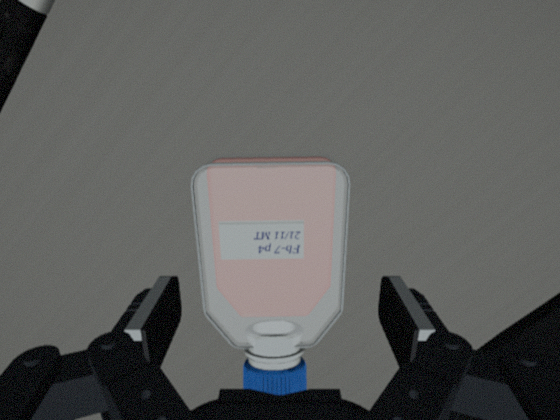

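The view shows the flask between the open pads, about 1.5 mm to the left of their middle. The pads are 10 mm too far towards the cap, so I'll correct that and close.

Emit:
apply_moves --moves '[[[0.011, -0.0015, 0, 0.4, 0.7, -0.4, -1], [0, 0, 0.006, 0, 0, 0, -1], [0, 0, 0.003, 0, 0, 0, -1], [0, 0, 0, 0, 0, 0, -1]]]'

```text
time: 5.0
eef_pos: [0.4732, 0.1049, 0.0088]
tcp_rot: [0.384, 0.923, 0.002, 0.004]
contact_force: [-0.4, 0.1, -0.0]
opening: 1.002
```

```bash
python3 -c "
from h import *
go(.4702,.1039,.002,134.9)"
```

```text
t 5.00 pos [0.4732 0.1049 0.0088] head 134.8 open 1.002 F [-0.4  0.1 -0. ] | turn [ 0.43  0.34 -0.11] shift now-axes [ 0.0014 -0.0029  0.0068] shift after [ 0.0014 -0.0029  0.0068]
```

Emit:
apply_moves --moves '[[[0.001, -0.003, 0.004, 0.4, 0.3, 0, -1], [0, 0, 0.004, 0, 0, 0, -1], [0, 0, 0, 0, 0, 0, -0.2], [0, 0, 0, 0, 0, 0, -0.2], [0, 0, 0, 0, 0, 0, 0.2], [0, 0, 0, 0, 0, 0, 0.2], [0, 0, 0, 0, 0, 0, 0.2], [0, 0, 0, 0, 0, 0, 0.2]]]' --force 30

```text
time: 5.8
eef_pos: [0.4706, 0.1035, 0.0004]
tcp_rot: [0.384, 0.923, -0.0, 0.0]
contact_force: [0.2, 0.1, 0.5]
opening: 0.698
```

```bash
python3 -c "
from h import *
go(.4702,.1039,.002,134.9)"
```

```text
t 5.80 pos [4.706e-01 1.035e-01 4.000e-04] head 134.8 open 0.698 F [0.2 0.1 0.5] | turn [ 0.01  0.03 -0.1 ] shift now-axes [ 0.0006  0.     -0.0016] shift after [ 0.0006  0.     -0.0016]
```

Emit:
apply_moves --moves '[[[0, 0, -0.01, 0, 0, 0, 0.2], [0, 0, -0.025, 0, 0, 0, 0.2], [0, 0, -0.035, 0, 0, 0, 0.2], [0, 0, -0.035, 0, 0, 0, 0.2], [0, 0, -0.035, 0, 0, 0, 0.2], [0, 0, -0.035, 0, 0, 0, 0.2], [0, 0, -0.015, 0, 0, 0, 0.2], [0, 0, 0, 0, 0, 0, 0.2]]]'

```text
time: 6.6
eef_pos: [0.4682, 0.1035, 0.2003]
tcp_rot: [0.384, 0.923, -0.001, -0.001]
contact_force: [0.3, -0.6, -1.3]
opening: 0.696
```

```bash
python3 -c "
from h import *
go(.4488,-.3422,.18,134.8)"
```

```text
t 6.60 pos [0.4682 0.1035 0.2003] head 134.8 open 0.696 F [ 0.3 -0.6 -1.3] | turn [-0.11 -0.07  0.01] shift now-axes [-0.3026 -0.3278  0.0205] shift after [-0.3026 -0.3278  0.0203]
```

Emit:
apply_moves --moves '[[[-0.015, -0.016, 0, 0, 0, 0, 0.2], [-0.028, -0.03, 0, 0, 0, 0, 0.2], [-0.028, -0.03, 0, 0, 0, 0, 0.2], [-0.028, -0.03, 0, 0, 0, 0, 0.2], [-0.028, -0.03, 0, 0, 0, 0, 0.2], [-0.028, -0.03, 0, 0, 0, 0, 0.2], [-0.028, -0.03, 0, 0, 0, 0, 0.2], [-0.028, -0.03, 0, 0, 0, 0, 0.2], [-0.028, -0.03, 0, 0, 0, 0, 0.2], [-0.028, -0.03, 0, 0, 0, 0, 0.2], [-0.028, -0.03, 0, 0, 0, 0, 0.2], [-0.008, -0.012, 0, 0, 0, 0, 0.2]]]'

```text
time: 7.8
eef_pos: [0.4416, -0.3532, 0.1857]
tcp_rot: [0.381, 0.924, 0.002, -0.01]
contact_force: [0.1, -0.1, 0.1]
opening: 0.694
```

```bash
python3 -c "
from h import *
go(.4488,-.3422,.18,4.8)"
```

```text
t 7.80 pos [ 0.4416 -0.3532  0.1857] head 135.2 open 0.694 F [ 0.1 -0.1  0.1] | turn [ -1.36  -0.4  130.36] shift now-axes [0.0026 0.0129 0.0057] shift after [ 0.0081 -0.0104  0.0057]
```

Emit:
apply_moves --moves '[[[0, 0, 0, -0.5, -0.8, 0, 0.2], [0, 0, 0, 0, 0, 5, 0.2], [0, 0, 0, 0, 0, 7, 0.2], [0, 0, 0, 0, 0, 7, 0.2], [0, 0, 0, 0, 0, 7, 0.2], [0, 0, 0, 0, 0, 7, 0.2], [0, 0, 0, 0, 0, 7, 0.2], [0, 0, 0, 0, 0, 7, 0.2], [0, 0, 0, 0, 0, 7, 0.2]]]'

```text
time: 8.7
eef_pos: [0.4387, -0.3368, 0.1765]
tcp_rot: [0.77, 0.638, 0.007, -0.012]
contact_force: [0.2, -0.0, -0.7]
opening: 0.694
```

```bash
python3 -c "
from h import *
go(.4488,-.3422,.18,4.8);go(.4488,-.3422,.18)"
```

```text
t 8.70 pos [ 0.4387 -0.3368  0.1765] head 79.3 open 0.694 F [ 0.2 -0.  -0.7] | turn [-1.44 -0.86 74.5 ] shift now-axes [-0.0033  0.0109 -0.0037] shift after [ 0.0096  0.0062 -0.0035]
t 8.70 pos [ 0.4387 -0.3368  0.1765] head 79.3 open 0.694 F [ 0.2 -0.  -0.7] | turn [-0.58 -1.45  0.01] shift now-axes [-0.0033  0.0109 -0.0037] shift after [-0.0034  0.0109 -0.0035]
```

Emit:
apply_moves --moves '[[[0, 0, 0, -0.6, -1.4, 0, 0.2], [0, 0, 0, -0.1, -0.2, 7, 0.2], [0, 0, 0, -0.1, -0.2, 7, 0.2], [0, 0, 0, -0.1, -0.2, 7, 0.2], [0, 0, -0.003, -0.1, -0.2, 7, 0.2], [0, 0, -0.003, -0.1, -0.2, 7, 0.2], [0, 0, -0.003, -0.1, -0.2, 7, 0.2], [0, 0, 0, -0.1, -0.2, 7, 0.2], [0, 0, 0, -0.1, -0.2, 7, 0.2], [0, 0, 0, -0.1, -0.2, 7, 0.2], [0, 0, 0, 0, 0, 7, 0.2], [0, 0, 0, 0, 0, 4, 0.2]]]'

```text
time: 9.9
eef_pos: [0.4369, -0.3145, 0.1789]
tcp_rot: [0.999, 0.044, -0.005, 0.015]
contact_force: [-0.1, 0.1, -1.0]
opening: 0.696
```

```bash
python3 -c "
from h import *
go(.4488,-.3422,.18,4.8);snap('top','top1.png');im=cv2.imread('pics/top1.png');c=ctrl.get_calibration('wrist');w=snap('wrist','w3.png')
import pickle;pickle.dump(c,open('w3.pkl','wb'))"
```

```text
t 9.90 pos [ 0.4369 -0.3145  0.1789] head 5.0 open 0.696 F [-0.1  0.1 -1. ] | turn [1.64 0.68 0.21] shift now-axes [ 0.0095  0.0286 -0.0004] shift after [ 0.0096  0.0286 -0.0011]
```

View pics/w3.png

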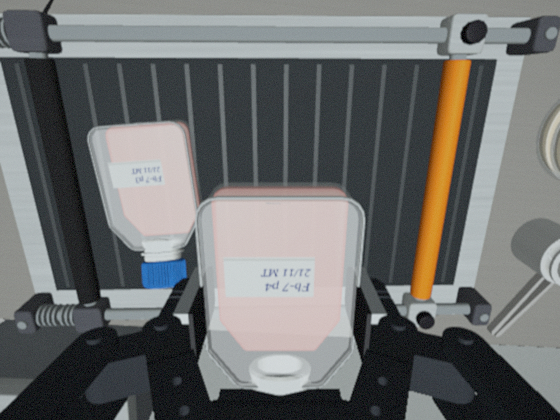

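The wrist view shows the held flask with its cap towards the panel. The shaker flask's tail is at (138,124) and its cap at (164,273), and the orange bar runs from (457,60) to (423,297).

```bash
python3 -c "
from h import *
import pickle;c=pickle.load(open('w3.pkl','rb'))
f=lambda u,v,z:onplane(c,u,v,z)[:2]
A=np.radians(4.8);M=np.array([[np.cos(A),np.sin(A)],[-np.sin(A),np.cos(A)]]);O=np.array([.4445,-.2974])
for n,p in dict(bar_far=(457,60,.085),bar_near=(423,297,.085),spr_far=(35,60,.085),spr_near=(85,297,.085),tailL=(90,127,.096),tailR=(186,122,.096),cap=(164,263,.11),neckL=(146,240,.096),neckR=(186,240,.096),ownT=(278,186,.18)).items():print(n,f(*p).round(4),'shaker',(M@(f(*p)-O)).round(4))
"
```

```text
bar_far [ 0.5457 -0.4197] shaker [ 0.0906 -0.1303]
bar_near [ 0.371  -0.4377] shaker [-0.085  -0.1337]
spr_far [ 0.5223 -0.1574] shaker [0.0893 0.133 ]
spr_near [ 0.3526 -0.1712] shaker [-0.081   0.1334]
tailL [ 0.4859 -0.1923] shaker [0.0501 0.1013]
tailR [ 0.4941 -0.2518] shaker [0.0532 0.0413]
cap [ 0.4011 -0.24  ] shaker [-0.0385  0.0608]
neckL [ 0.4105 -0.2238] shaker [-0.0277  0.0762]
neckR [ 0.4126 -0.2516] shaker [-0.028   0.0483]
ownT [ 0.4808 -0.3089] shaker [ 0.0352 -0.0145]
```

Emit:
apply_moves --moves '[[[0, 0, 0, 1.6, 0.7, 0.2, 0.2], [0.005, 0.015, 0, 0, 0, 0, 0.2], [0.006, 0.014, 0.01, 0, 0, 0, 0.2], [0, 0, 0.02, 0, 0, 0, 0.2], [0, 0, 0.015, 0, 0, 0, 0.2], [0, 0, 0, 0, 0, 0, 0.2]]]'

```text
time: 10.6
eef_pos: [0.4533, -0.3439, 0.1331]
tcp_rot: [0.999, 0.054, 0.002, 0.003]
contact_force: [-0.9, 0.8, -1.4]
opening: 0.696
```

```bash
python3 -c "
from h import *
go(.4509,-.344,.0704,4.8)"
```

```text
t 10.60 pos [ 0.4533 -0.3439  0.1331] head 6.1 open 0.696 F [-0.9  0.8 -1.4] | turn [ 0.4  -0.18  1.34] shift now-axes [-0.0026 -0.0006  0.0627] shift after [-0.0024 -0.0001  0.0627]
```

Emit:
apply_moves --moves '[[[-0.002, 0, 0.008, 0.4, -0.2, 1.3, 0.2], [0, 0, 0.016, 0, 0, 0, 0.2], [0, 0, 0.016, 0, 0, 0, 0.2], [0, 0, 0.008, 0, 0, 0, 0.2], [0, 0, 0, 0, 0, 0, 0.2]]]'

```text
time: 11.1
eef_pos: [0.4532, -0.3468, 0.0859]
tcp_rot: [0.999, 0.042, 0.001, 0.002]
contact_force: [0.7, 0.4, -1.0]
opening: 0.697
```

```bash
python3 -c "
from h import *
go(.4509,-.344,.0704,4.8)"
```

```text
t 11.10 pos [ 0.4532 -0.3468  0.0859] head 4.9 open 0.697 F [ 0.7  0.4 -1. ] | turn [ 0.29 -0.13  0.07] shift now-axes [-0.0021 -0.0031  0.0154] shift after [-0.002  -0.003   0.0155]
```

Emit:
apply_moves --moves '[[[-0.002, -0.002, 0.005, 0.3, -0.1, 0, 0.2], [0, 0, 0.005, 0, 0, 0, 0.2], [0, 0, 0.002, 0, 0, 0, 0.2], [0, 0, 0, 0, 0, 0, 0.2]]]'

```text
time: 11.5
eef_pos: [0.4519, -0.3461, 0.0753]
tcp_rot: [0.999, 0.043, 0.001, 0.001]
contact_force: [0.1, 0.2, -0.5]
opening: 0.695
```

```bash
python3 -c "
from h import *
go(.4509,-.344,.0704,4.8)"
```

```text
t 11.50 pos [ 0.4519 -0.3461  0.0753] head 4.9 open 0.695 F [ 0.1  0.2 -0.5] | turn [ 0.15 -0.16  0.08] shift now-axes [-0.0009 -0.0022  0.0049] shift after [-0.0009 -0.0022  0.0049]
```

Emit:
apply_moves --moves '[[[0, -0.002, 0.002, 0.1, -0.1, 0, 0.2], [0, 0, 0.002, 0, 0, 0, 0.2], [0, 0, 0.001, 0, 0, 0, 0.2], [0, 0, 0.001, 0, 0, 0, 0.2], [0, 0, 0, 0, 0, 0, 0.2]]]'

```text
time: 12.0
eef_pos: [0.4525, -0.3446, 0.0707]
tcp_rot: [0.999, 0.043, 0.001, 0.001]
contact_force: [-0.7, 0.5, -0.6]
opening: 0.699
```

```bash
python3 -c "
from h import *
go(.4509,-.344,.0704,4.8)"
```

```text
t 12.00 pos [ 0.4525 -0.3446  0.0707] head 4.9 open 0.699 F [-0.7  0.5 -0.6] | turn [ 0.13 -0.11  0.09] shift now-axes [-0.0015 -0.0007  0.0003] shift after [-0.0015 -0.0007  0.0003]
```

Emit:
apply_moves --moves '[[[0, 0, 0.0015, 0, 0, 0, 0.2], [0, 0, 0, 0, 0, 0, 0.2]]]'

```text
time: 12.2
eef_pos: [0.4528, -0.3449, 0.0708]
tcp_rot: [0.999, 0.043, 0.001, 0.001]
contact_force: [-0.4, 0.4, -0.9]
opening: 0.698
```

Emit:
apply_moves --moves '[[[0, 0, 0.001, 0, 0, 0, 0.2], [0, 0, 0, 0, 0, 0, 0.2]]]'

```text
time: 12.4
eef_pos: [0.453, -0.3451, 0.0706]
tcp_rot: [0.999, 0.043, 0.001, 0.001]
contact_force: [-0.2, 0.6, -0.3]
opening: 0.697
```

Emit:
apply_moves --moves '[[[0, 0, 0.003, 0, 0, 0, 0.2], [0, 0, 0.002, 0, 0, 0, 0.2]]]'

```text
time: 12.6
eef_pos: [0.4532, -0.3453, 0.0704]
tcp_rot: [0.999, 0.043, -0.0, -0.0]
contact_force: [-3.1, 4.2, 9.4]
opening: 0.693
```

Emit:
apply_moves --moves '[[[0, 0, -0.001, 0, 0, 0, 0.2], [0, 0, 0, 0, 0, 0, -0.6], [0, 0, 0, 0, 0, 0, -0.8], [0, 0, 0, 0, 0, 0, -0.8], [0, 0, -0.015, 0, 0, 0, -0.8], [0, 0, -0.03, 0, 0, 0, -0.8], [0, 0, -0.04, 0, 0, 0, -0.8], [0, 0, -0.04, 0, 0, 0, 0], [0, 0, 0, 0, 0, 0, 1]]]'

```text
time: 13.5
eef_pos: [0.4526, -0.3447, 0.201]
tcp_rot: [0.999, 0.043, -0.001, -0.001]
contact_force: [0.4, -1.3, 0.1]
opening: 0.574
```

```bash
python3 -c "
from h import *
A=np.radians(4.8)
def W(x,y):return .4445+x*np.cos(A)-y*np.sin(A),-.2974+x*np.sin(A)+y*np.cos(A)
print(W(0,-.162));go(*W(0,-.162),.15,94.8)
c=ctrl.get_calibration('wrist');snap('wrist','w4.png')
import pickle;pickle.dump(c,open('w4.pkl','wb'))"
```

```text
(np.float64(0.45805581061983514), np.float64(-0.45883184319841974))
t 13.50 pos [ 0.4526 -0.3447  0.201 ] head 4.9 open 0.574 F [ 0.4 -1.3  0.1] | turn [-1.500e-01 -2.000e-02 -8.989e+01] shift now-axes [-0.0042  0.1142  0.0507] shift after [-0.1141 -0.0041  0.051 ]
```

View pics/w4.png

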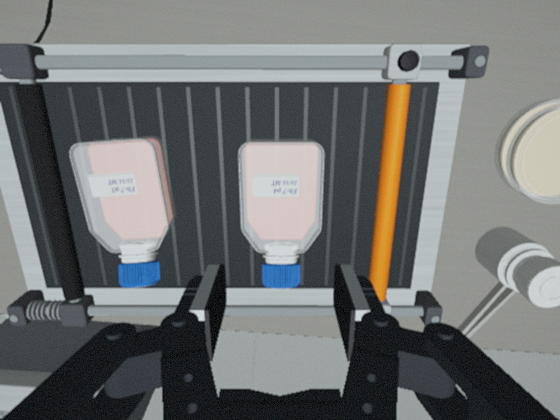

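Both flasks lie abreast at matching heights in the image, tails at row 140 and caps at row 273. The bar is untouched, so next I'll shut the fingers and go behind it.

Emit:
apply_moves --moves '[[[0, 0.038, 0, 0, 0, -7, 1], [0, 0.038, 0, 0, 0, -8, 1], [0, 0.038, 0, 0, 0, -8, 1], [0, 0, 0, 0, 0, -8, 1], [0, 0, 0, 0, 0, -8, 1], [0, 0, 0, 0, 0, -8, 1], [0, 0, 0, 0, 0, -8, 1], [0, 0, 0, 0, 0, -8, 1], [0, 0, 0, 0, 0, -8, 1], [0, 0, 0, 0, 0, -8, 1], [0, 0, 0, 0, 0, -8, 1], [0, 0, 0, 0, 0, 0, 1]]]'

```text
time: 14.75
eef_pos: [0.4702, -0.4507, 0.1786]
tcp_rot: [0.672, 0.74, 0.003, -0.019]
contact_force: [0.5, 0.3, -0.1]
opening: 0.002
```

```bash
python3 -c "
from h import *
go(.458,-.4595,.14,94.8)"
```

```text
t 14.75 pos [ 0.4702 -0.4507  0.1786] head 95.4 open 0.002 F [ 0.5  0.3 -0.1] | turn [-1.21 -1.86  0.67] shift now-axes [-0.0089 -0.0121  0.0386] shift after [-0.0078 -0.0129  0.0386]
```

Emit:
apply_moves --moves '[[[0, 0, 0, -1.2, -1.9, 0.7, 1], [-0.008, -0.013, 0.02, 0, 0, 0, 1], [0, 0, 0.02, 0, 0, 0, 1], [0, 0, 0, 0, 0, 0, 1]]]'

```text
time: 15.15
eef_pos: [0.4565, -0.4582, 0.1344]
tcp_rot: [0.682, 0.732, 0.0, -0.002]
contact_force: [-0.1, 1.0, -0.8]
opening: -0.001
```

```bash
python3 -c "
from h import *
go(.458,-.4595,.078,94.8)"
```

```text
t 15.15 pos [ 0.4565 -0.4582  0.1344] head 94.0 open -0.001 F [-0.1  1.  -0.8] | turn [-0.11 -0.14 -0.77] shift now-axes [-0.0015  0.0015  0.0564] shift after [-0.0014  0.0014  0.0564]
```

Emit:
apply_moves --moves '[[[-0.001, 0.001, 0.01, 0, 0, -0.7, 1], [0, 0, 0.014, 0, 0, 0, 1], [0, 0, 0.014, 0, 0, 0, 1], [0, 0, 0.012, 0, 0, 0, 1], [0, 0, 0.004, 0, 0, 0, 1], [0, 0, 0, 0, 0, 0, 1]]]'

```text
time: 15.75
eef_pos: [0.458, -0.4589, 0.0762]
tcp_rot: [0.678, 0.735, 0.0, -0.002]
contact_force: [0.3, 0.2, 0.9]
opening: 0.0
```

```bash
python3 -c "
from h import *
go(.458,-.4595,.078,94.8)"
```

```text
t 15.75 pos [ 0.458  -0.4589  0.0762] head 94.6 open 0.000 F [0.3 0.2 0.9] | turn [-0.13 -0.16 -0.21] shift now-axes [-0.0006 -0.0001 -0.0018] shift after [-0.0006 -0.0001 -0.0018]
```

Emit:
apply_moves --moves '[[[0.005, 0, 0, 0, 0, 0, 1], [0.006, 0, 0, 0, 0, 0, 1], [0.007, 0, 0, 0, 0, 0, 1], [0.007, 0, 0, 0, 0, 0, 1], [0.007, 0, 0, 0, 0, 0, 1], [0.007, 0, 0, 0, 0, 0, 1]]]'

```text
time: 16.35
eef_pos: [0.4563, -0.43, 0.0794]
tcp_rot: [0.677, 0.736, -0.009, 0.013]
contact_force: [0.1, -8.2, -5.0]
opening: 0.0
```

```bash
python3 -c "
from h import *
go(.4461,-.3163,.077,94.8)"
```

```text
t 16.35 pos [ 0.4563 -0.43    0.0794] head 94.7 open 0.000 F [ 0.1 -8.2 -5. ] | turn [ 0.29  1.83 -0.07] shift now-axes [ 0.1142 -0.0008 -0.0012] shift after [ 0.1141 -0.0006  0.0024]
```

Emit:
apply_moves --moves '[[[0.008, 0, 0.001, 0, 0.6, 0, 1], [0.009, 0, 0.001, 0, 0.6, 0, 1], [0.009, 0, 0.001, 0, 0.6, 0, 1], [0.009, 0, 0, 0, 0.3, 0, 1], [0.009, 0, 0, 0, 0.3, 0, 1], [0.009, 0, 0, 0, 0.3, 0, 1]]]'

```text
time: 16.95
eef_pos: [0.4536, -0.3946, 0.0815]
tcp_rot: [0.675, 0.737, -0.007, 0.02]
contact_force: [0.2, -9.1, -5.7]
opening: -0.005
```

```bash
python3 -c "
from h import *
go(.4461,-.3163,.077,94.8)"
```

```text
t 16.95 pos [ 0.4536 -0.3946  0.0815] head 95.0 open -0.005 F [ 0.2 -9.1 -5.7] | turn [0.97 2.28 0.23] shift now-axes [ 0.0788 -0.0007  0.0014] shift after [ 0.0786 -0.001   0.0045]
```

Emit:
apply_moves --moves '[[[0.006, 0, 0.002, 0.5, 1.5, 0, 1], [0.008, 0, 0.002, 0.3, 1.2, 0, 1], [0.009, 0, 0.002, 0.1, 1, 0, 1], [0.009, 0, 0.001, 0.1, 1, 0, 1], [0.008, 0, 0.001, 0.1, 1, 0, 1]]]'

```text
time: 17.45
eef_pos: [0.4518, -0.3715, 0.0815]
tcp_rot: [0.673, 0.74, 0.006, -0.002]
contact_force: [-0.3, -8.8, -5.6]
opening: -0.001
```

```bash
python3 -c "
from h import *
go(.4461,-.3163,.077,94.8);snap('top','top2.png')
im=cv2.imread('pics/top2.png');cv2.imwrite('pics/top2c.png',cv2.resize(im[190:280,290:440],None,fx=5,fy=5,interpolation=cv2.INTER_CUBIC))"
```

```text
t 17.45 pos [ 0.4518 -0.3715  0.0815] head 95.4 open -0.001 F [-0.3 -8.8 -5.6] | turn [ 0.33 -0.6   0.6 ] shift now-axes [ 0.0555 -0.0005  0.005 ] shift after [ 0.0555 -0.0011  0.0045]
```

View pics/top2c.png

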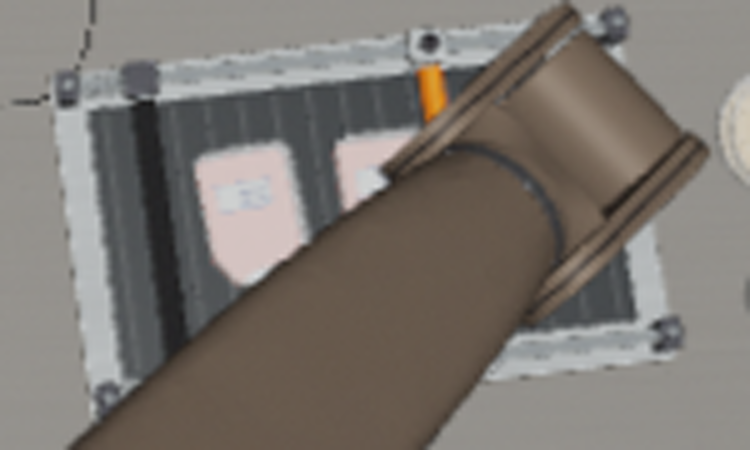

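The top crop shows the bar at column 430 just reaching the placed flask, and both flasks lying flat. I'll keep pushing.

Emit:
apply_moves --moves '[[[0.008, 0, 0.003, 0.1, 0, 0.3, 1], [0.008, 0, 0.003, 0.1, 0.5, 0.2, 1], [0.008, 0, 0.002, 0, 0.5, 0, 1], [0.008, 0, 0.002, 0, 0.5, 0, 1], [0.008, 0, 0.002, 0, 0.5, 0, 1], [0.007, 0, 0.001, 0, 0.4, 0, 1]]]'

```text
time: 18.1
eef_pos: [0.4501, -0.347, 0.0817]
tcp_rot: [0.673, 0.74, 0.001, 0.008]
contact_force: [-0.6, -9.4, -5.2]
opening: 0.001
```

```bash
python3 -c "
from h import *
go(.4461,-.3163,.077,94.8)"
```

```text
t 18.10 pos [ 0.4501 -0.347   0.0817] head 95.4 open 0.001 F [-0.6 -9.4 -5.2] | turn [0.69 0.66 0.6 ] shift now-axes [ 0.031  -0.0011  0.0043] shift after [ 0.0309 -0.0014  0.0047]
```

Emit:
apply_moves --moves '[[[0.008, -0.001, 0.003, 0.4, 0.7, 0.5, 1], [0.008, 0, 0.003, 0.2, 0.5, 0, 1], [0.007, 0, 0.002, 0.1, 0.5, 0, 1], [0.007, 0, 0.002, 0, 0.5, 0, 1], [0.006, 0, 0.001, 0, 0.4, 0, 1]]]'

```text
time: 18.6
eef_pos: [0.4488, -0.3306, 0.0819]
tcp_rot: [0.673, 0.739, -0.003, 0.011]
contact_force: [-0.1, -7.9, -6.2]
opening: -0.004
```

```bash
cat > look.py <<'E'
from h import *
import sys
go(.4461,-.3163,.077,94.8);im=snap('top',sys.argv[1])
cv2.imwrite('pics/c_'+sys.argv[1],cv2.resize(im[190:280,290:440,::-1],None,fx=5,fy=5,interpolation=cv2.INTER_CUBIC))
# sprung bar: dark columns between rail and flask; centroid of darkness per row, compared with the start
g0=cv2.imread('pics/top0.png')
def prof(img):
    g=cv2.cvtColor(img,cv2.COLOR_BGR2GRAY).astype(float);o=[]
    for r in range(213,236):
        c=np.arange(310,333)+int(round((r-213)*.14))*0
        w=np.clip(50-g[r,c],0,None);o.append((w*c).sum()/w.sum() if w.sum()>0 else np.nan)
    return np.array(o)
d=prof(im[:,:,::-1].copy())-prof(g0);print('sprung shift px',np.nanmedian(d).round(2),'mm',(np.nanmedian(d)*-1.55/495.392*1000).round(1),np.round(d,1))
E
python3 look.py p3.png
```

```text
t 18.60 pos [ 0.4488 -0.3306  0.0819] head 95.3 open -0.004 F [-0.1 -7.9 -6.2] | turn [0.57 1.21 0.55] shift now-axes [ 0.0146 -0.0014  0.0046] shift after [ 0.0145 -0.0015  0.0049]
sprung shift px -0.01 mm 0.0 [ 0.1  0.  -0.   0.  -0.   0.  -0.  -0.  -0.  -0.   0.   0.   0.   0.1
  0.  -0.  -0.  -0.  -0.1  0.1 -0.1  0.1 -0.1]
```

Emit:
apply_moves --moves '[[[0.006, -0.001, 0.003, 0.4, 0.8, 0.4, 1], [0.006, 0, 0.002, 0.2, 0.5, 0, 1], [0.006, 0, 0.002, 0.1, 0.5, 0, 1]]]'

```text
time: 18.95
eef_pos: [0.4484, -0.3243, 0.0818]
tcp_rot: [0.674, 0.739, -0.006, 0.01]
contact_force: [-3.1, -9.5, -1.5]
opening: 0.003
```

```bash
python3 look.py p4.png
```

```text
t 18.95 pos [ 0.4484 -0.3243  0.0818] head 95.2 open 0.003 F [-3.1 -9.5 -1.5] | turn [0.25 1.28 0.44] shift now-axes [ 0.0083 -0.0016  0.0046] shift after [ 0.0082 -0.0016  0.0048]
sprung shift px -0.04 mm 0.1 [-0.1 -0.1 -0.  -0.  -0.  -0.1 -0.1 -0.1  0.  -0.   0.   0.   0.   0.
  0.1 -0.1 -0.  -0.2  0.   0.  -0.  -0.  -0.2]
```

View pics/c_p4.png

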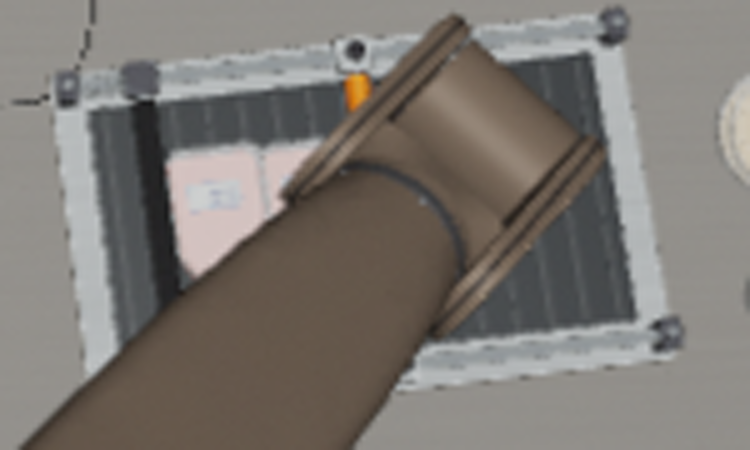

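The pair is together and the flask at column 172 just touches the sprung bar. About 8 to 10 mm of travel remains.

Emit:
apply_moves --moves '[[[0.006, -0.001, 0.002, 0.2, 0.7, 0.3, 1], [0.005, 0, 0.002, 0.2, 0.5, 0, 1], [0.005, 0, 0.002, 0.1, 0.4, 0, 1]]]'

```text
time: 19.3
eef_pos: [0.4481, -0.3208, 0.0819]
tcp_rot: [0.674, 0.739, -0.009, 0.012]
contact_force: [-3.5, -10.8, -1.7]
opening: -0.001
```

```bash
python3 look.py p5.png
```

```text
t 19.30 pos [ 0.4481 -0.3208  0.0819] head 95.2 open -0.001 F [ -3.5 -10.8  -1.7] | turn [0.16 1.69 0.45] shift now-axes [ 0.0048 -0.0016  0.0048] shift after [ 0.0047 -0.0016  0.0049]
sprung shift px -0.83 mm 2.6 [-1.2 -0.6 -0.2 -0.6 -0.9 -0.8 -0.9 -1.1 -0.6 -0.4 -0.6 -0.7 -0.8 -0.8
 -0.9 -1.1 -0.8 -0.5 -0.9 -0.9 -1.  -1.  -1.1]
```

Emit:
apply_moves --moves '[[[0.006, -0.001, 0.002, 0.1, 0.9, 0.3, 1], [0.006, 0, 0.002, 0.1, 0.6, 0, 1], [0.006, 0, 0.002, 0, 0.5, 0, 1], [0.005, 0, 0.001, 0, 0.4, 0, 1]]]'

```text
time: 19.75
eef_pos: [0.4478, -0.3164, 0.0824]
tcp_rot: [0.673, 0.739, -0.009, 0.017]
contact_force: [-1.0, -12.2, -6.8]
opening: 0.0
```

```bash
python3 look.py p6.png
```

```text
t 19.75 pos [ 0.4478 -0.3164  0.0824] head 95.4 open 0.000 F [ -1.  -12.2  -6.8] | turn [0.55 2.19 0.6 ] shift now-axes [ 0.0005 -0.0017  0.0054] shift after [ 0.0003 -0.0017  0.0054]
sprung shift px -2.11 mm 6.6 [-2.3 -1.9 -2.  -2.2 -2.4 -2.1 -2.2 -2.1 -2.2 -2.  -2.5 -2.5 -1.8 -1.9
 -2.1 -2.2 -2.  -2.4 -2.8 -2.1 -2.1 -2.1 -2.1]
```

Emit:
apply_moves --moves '[[[0.006, -0.001, 0.002, 0.1, 0.9, 0.3, 1], [0.004, 0, 0.001, 0, 0.4, 0, 1]]]'

```text
time: 20.0
eef_pos: [0.4479, -0.3153, 0.0827]
tcp_rot: [0.674, 0.739, -0.008, 0.02]
contact_force: [-1.3, -9.1, -4.9]
opening: -0.006
```

```bash
python3 look.py p7.png
```

```text
t 20.00 pos [ 0.4479 -0.3153  0.0827] head 95.2 open -0.006 F [-1.3 -9.1 -4.9] | turn [0.86 2.3  0.46] shift now-axes [-0.0006 -0.0019  0.0057] shift after [-0.0009 -0.0018  0.0057]
sprung shift px -2.49 mm 7.8 [-2.3 -2.1 -1.9 -2.2 -2.9 -3.  -2.6 -2.5 -2.2 -2.2 -2.5 -2.6 -2.8 -2.9
 -2.8 -2.3 -2.1 -2.4 -2.8 -2.8 -3.  -2.7 -2.4]
```

The sprung bar is pressed back 7.8 mm, so I'll back off, rise and look.

Emit:
apply_moves --moves '[[[-0.01, 0, 0, 0, 0, 0, 1], [-0.015, 0, 0, 0, 0, 0, 1], [-0.01, 0, -0.02, 0, 0, 0, 1], [0, 0, -0.04, 0, 0, 0, 1], [0, 0, -0.04, 0, 0, 0, 1], [-0.03, 0, -0.04, 0, 0, 0, 1], [-0.04, 0, -0.02, 0, 0, 0, 1], [-0.045, 0, 0, 0, 0, 0, 1], [-0.045, 0, 0, 0, 0, 0, 1], [-0.045, 0, 0, 0, 0, 0, 1], [-0.045, 0, 0, 0, 0, 0, 1], [0, 0, 0, 0, 0, 0, 1]]]'

```text
time: 21.25
eef_pos: [0.472, -0.6055, 0.2646]
tcp_rot: [0.673, 0.74, -0.006, 0.022]
contact_force: [1.2, 1.1, -0.3]
opening: -0.001
```

```bash
python3 look.py p8.png; python3 -c "
import cv2;im=cv2.imread('pics/p8.png');cv2.imwrite('pics/e8.png',cv2.resize(im[140:290,205:445],None,fx=3.3,fy=3.3,interpolation=cv2.INTER_CUBIC))"
```

```text
t 21.25 pos [ 0.472  -0.6055  0.2646] head 95.4 open -0.001 F [ 1.2  1.1 -0.3] | turn [1.17 2.35 0.61] shift now-axes [ 0.2978 -0.0022  0.1755] shift after [ 0.2903 -0.0017  0.1876]
sprung shift px -2.5 mm 7.8 [-2.4 -2.1 -1.9 -2.2 -2.9 -2.9 -2.5 -2.4 -2.2 -2.  -2.5 -2.6 -2.7 -2.9
 -2.8 -2.2 -2.1 -2.4 -2.9 -2.8 -2.9 -2.7 -2.4]
```

View pics/e8.png

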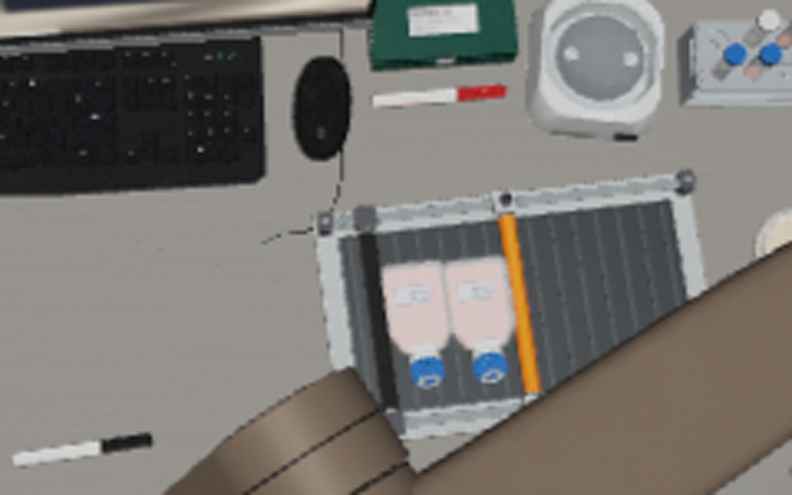

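The flasks lie side by side and straight between the bars, with both caps towards the panel. The bars are tight against them, the sprung bar has held its press, and the arm is clear.

```bash
python3 -c "
from plant import ctrl
print(ctrl.sign_off(),ctrl.get_state()['time'])"
```

```text
the job is handed in; nothing more can be done
the job is handed in; nothing more can be done
```

The job is done and handed in at about 21 s of the 64 s allowed. I laid the bench flask flat on the mat beside the other one, with both caps towards the control panel. Then I slid the orange bar up until the pair were together and straight.

**Last checks:**
- **Sprung bar:** the top camera measured it pressed back 7.8 mm. It read the same after I backed the arm off.
- **Flasks and bystanders:** the last picture shows the flasks tight and straight between the bars. The mouse had not visibly moved; the timer and six-well plate were outside that picture, so I did not recheck them.
- **Carrying and setting down:** the flask tilted by up to about 2° on the way. I lowered it until it touched the mat, with about 9 N of contact, before letting go.
- **Forces:** the highest reading while pushing the bar was about 12 N.

No check failed. The tool leaned about 2° while pushing the bar, with no visible effect on the result.

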